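# Shut down the bench lapping grinder

### The job

Shut the bench grinder down for the night: raise the clear dust cover over its control panel, turn the big round speed dial anticlockwise all the way to its end stop, and only then turn the main switch anticlockwise to its off stop. Finish by closing the cover fully again. Leave the small trim dial at its setting and do not shift the oil can, the tin or the spanner or knock the indicator stand, which are close around the machine.

Things in the scene. Friction and masses are not known exactly. Their poses are not given: they have to be found in the camera images.
- grinder: Green bench grinder, fixed: casting 300 x 420 mm, 80 mm high. Its right part carries the sloping control panel and, behind it, a flat housing 124 mm high; its left part a round lap bowl, 196 mm diameter, rim 118 mm high, whose centre lies 20 mm behind and 205 mm left of this origin, with a tool rest over it up to 190 mm high. Origin on the bench under the panel; x to its rear, y to its left.
- panel_mid (a point): Centre of the control panel's flat surface, 156 x 200 mm. Axes: z is its outward normal (it slopes 15 degrees, low edge towards the operator), x up the slope, y to the operator's left. In this frame (x, y) in mm: speed dial (12, 45), main switch (12, -45), small trim dial (-42, 45), cover's hinge axis at x = 79, 9 above the panel. The bowl's wall begins 7 mm beyond the panel's left edge.
- speed_top (a point): Centre of the top of the speed dial: the big round black knob on the panel, 40 mm diameter, 30 mm tall from the panel to this point; its axis is the panel's normal (this point's z). A white line on the top and side is its pointer.
- speed (a joint): Angle of the speed dial, rad: 0 at the anticlockwise end stop (its off end; pointer towards lower left, at the thick tick), growing as it is turned clockwise seen from outside the panel, up to 4.71. It starts somewhere between 1.8 and 3.7. Light friction of 0.05 N m; it stays where it is left. Its stops are rigid.
- switch_top (a point): Centre of the top of the main switch's handle: a black bar 46 mm long and 12 mm wide, its top (this point) 31 mm above the panel. Below the bar a hub of 30 mm diameter, its top 9 mm above the panel, on a grey plate 56 mm square, 4 mm thick. It turns about the panel's normal (this point's z).
- switch (a joint): Angle of the main switch, rad: 1.05 when on (the start; the bar lies along the panel's x, straight up the slope), 0 at the anticlockwise off stop (the bar's pointer end turned 60 degrees anticlockwise, up and to the left). Friction 0.08 N m; stays where it is left.
- trim_mark (a point): Pointer tip on the rim of the small trim dial: black, 18 mm diameter, 17 mm tall from the panel, centred 54 mm down the slope from the speed dial. It turns easily and must be left as it is.
- cover_bar (a point): Middle of the cover's pull bar: steel, 10 mm thick, 90 mm long between its two stubs, parallel to the panel's y axis, 44 mm in front of the cover's front wall and 200 mm from the hinge axis. The clear cover is a shallow hood of 3 mm sheet over the whole panel, 154 mm deep, 196 mm wide, 40 mm high, open below and at the hinge side.
- cover_hinge (a point): Middle of the cover's hinge axis, at the upper edge of the panel; the axis is parallel to the panel's y axis.
- cover (a joint): Opening angle of the cover, rad: 0 shut, 1.85 fully raised against its stop, standing upright. It starts between shut and 0.3 ajar. A stiff friction hinge (0.45 N m, plus the cover's 0.3 kg) holds it wherever it is left, so it must be pulled or pushed all the way.
- stand: Indicator stand to the right of the grinder, fixed: a square base 50 x 55 x 50 mm and an upright steel column of 12 mm diameter, 245 mm tall in all, with an arm that carries a dial indicator about 130 mm out towards this body's -y side, 185 mm up. Origin under the base's centre.
- oilcan: Steel oil can, 62 mm diameter, 94 mm tall, with a thin bent spout to 158 mm; loose, in front of the lap bowl. Origin at the centre of its underside.
- tin: Round metal tin, 61 mm diameter, 47 mm tall; loose, in front of the lap bowl. Origin at the centre of its underside.
- spanner: Spanner 160 mm long and about 10 mm thick, lying flat on the bench at the front right of the grinder; loose. Origin near its middle, on its underside.

How it is judged:
By the outcome, as a careful person would: the job done as asked, in the order asked, and still so for the second after the job is handed in, with the robot touching nothing.
It also fails if it takes over 72 s, if anything falls off the work surface, if the arm or the gripper's body presses on something with over 40 N, if the wrist force passes 120 N, or if a joint passes its speed limit or range.

### The arm

A 6-joint arm with a two-finger parallel gripper is mounted at the origin on the work surface. World frame = base frame: x ahead of the robot, y to its left, z up, the work surface at z = 0. Lengths are in m, angles in rad, forces in N, time in s.
With the tool pointing down it reaches from about 0.35 to 0.975 m from the base axis. Payload 7.1 kg.
Tool frame: the origin (TCP) lies midway between the tips of the shut fingers; the grasp point (between the pads) lies 19 mm behind it; z points along the fingers, y is the direction in which the jaws open and shut (so a half turn about z gives the same grasp; the last joint's range is limited). The gripper opens to 88 mm and grips with 3 to 60 N. Pads are 20 mm wide; open, the fingers measure 115 mm over their backs; the gripper's body (75 mm by 178 mm) begins 61 mm behind the grasp point.
Start: joints at [-1.328, 0.423, 1.63, -0, 1.089, -0.019], TCP at [0.162, -0.604, 0.223] pointing down, gripper open.
Joint ranges: [-3, 3], [-0.9, 2.11], [0.09, 2.58], [-1.31, 4.45], [0.11, 2.69], [-2.54, 2.54]. Speed limits (rad/s): [2.39, 2.39, 3.01, 3.14, 3.14, 3.14].

### API

Orientations are given as a rotation vector (axis times angle).
In Python, from cell import movep, line_to, goto_joints, set_gripper, hold, inverse_kinematics, get_obs, camera, Unreachable, close_job gives the robot as it stands. Calls block until the motion is done:
- movep(position, orientation): joint-space move of the TCP to a pose.
- line_to(position, attitude=None, velocity=0.15, force_limit=None): straight line of the TCP; attitude=None keeps the orientation; velocity is the mean speed in m/s. With force_limit (N) it stops when the force on the tool has changed by that much, and returns True; else False.
- goto_joints(angles): joint-space move.
- set_gripper(opening): finger opening in m; the grip force is fixed at half the most; returns when the fingers have stopped.
- hold(seconds).
- inverse_kinematics(position, orientation): joint angles nearest the present ones, or None.
- get_obs(): the state.
- camera(name): name is "scene" or "top" or "wrist"; returns a dict with "img" (384x512x3 uint8, red, green, blue), "mtx" (3x3 intrinsics, pixels), "pose" (4x4, takes a point from camera to world coordinates). Camera axes: x right, y down, z forward; pixel columns grow to the right and rows downward; lengths in m; the calibration is good to about 2 mm. A picture is of the moment at which its call begins. There is no depth.
A pose or a line that the arm cannot do raises Unreachable and nothing moves.
- close_job(): hands the job in, once; it reports no verdict.
The state is a dict: "time_s": time; "joints": joint angles; "qd": joint speeds; "joint_efforts": joint torques, N m; "tool_pos": TCP position; "orientation": TCP orientation; "ft_force": force on the tool from outside, world axes, zero at the start; "moment": the same for the moment, N m; "finger_gap": finger opening in m.
Only numpy, scipy, OpenCV 4.12 (cv2) and the standard library are available. Lean on these libraries where they do the work, as an engineer would, in place of code of your own. Each camera call takes 0.05 s, during which the arm holds its last target.

## Working session

There is one attempt and no reset: what is moved stays moved. The work goes in short steps, each a Python script; the robot and the scene stay as the last script left them, time stands still between calls to the robot, and variables do not carry over. Pictures are saved under pics/ and viewed, and the job is handed in when it is done.

```bash
ls; mkdir -p pics; python3 - <<'E'
from cell import *
import cv2,numpy as np
for n in ["scene","top","wrist"]:
    c=camera(n); cv2.imwrite(f"pics/a_{n}.png",c["img"][:,:,::-1]); np.savez(f"pics/a_{n}.npz",**c)
    print(n,c["mtx"].round(1).tolist(),c["pose"].round(4).tolist())
print(get_obs())
E
```

```text
pics
scene [[480.5, 0.0, 263.8], [0.0, 480.5, 197.0], [0.0, 0.0, 1.0]] [[-0.2707, 0.5222, -0.8087, 1.5047], [0.9624, 0.125, -0.2414, 0.3262], [-0.025, -0.8436, -0.5364, 0.7445], [0.0, 0.0, 0.0, 1.0]]
top [[448.5, 0.0, 257.3], [0.0, 448.5, 185.7], [0.0, 0.0, 1.0]] [[0.0176, -0.9971, 0.074, 0.465], [-0.9997, -0.0165, 0.0152, 0.0512], [-0.0139, -0.0743, -0.9971, 1.1517], [0.0, 0.0, 0.0, 1.0]]
wrist [[343.7, 0.0, 256.1], [0.0, 343.7, 193.6], [0.0, 0.0, 1.0]] [[0.2595, -0.9196, -0.2949, 0.2444], [-0.9658, -0.2475, -0.0779, -0.5821], [-0.0014, 0.305, -0.9523, 0.3833], [0.0, 0.0, 0.0, 1.0]]
{'time_s': 0.15, 'joints': array([-1.32800259e+00,  4.23683293e-01,  1.63046123e+00, -5.91156125e-06,
        1.08858227e+00, -1.89940535e-02]), 'qd': array([-0.00074066, -0.00214294, -0.00228724, -0.0013837 ,  0.00024367,
        0.00035378]), 'joint_efforts': array([-4.35710781e-04, -5.44983888e+01, -2.73920113e+01,  6.44200668e-02,
        2.05044629e-02, -7.00293822e-05]), 'tool_pos': array([ 0.16168515, -0.60330822,  0.22208994]), 'orientation': array([-3.11360089e+00, -4.09899308e-01,  2.07031301e-04]), 'ft_force': array([ 1.4260877 , -0.30473557, -0.45084321]), 'moment': array([-0.0108488 ,  0.00212863, -0.02737671]), 'finger_gap': 0.08763005018534273}
```

View pics/a_scene.png

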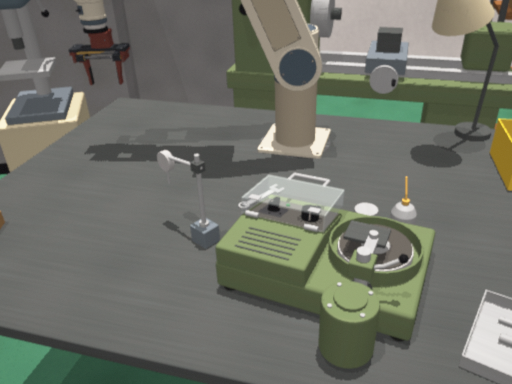

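View pics/a_top.png

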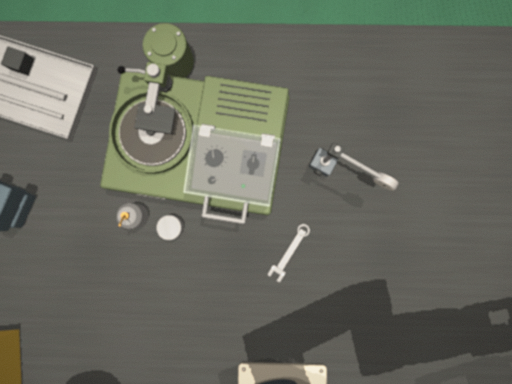

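View pics/a_wrist.png

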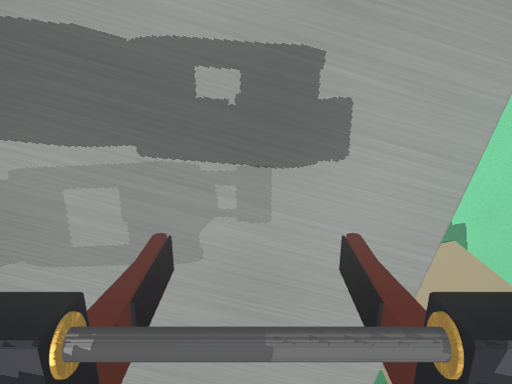

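```bash
python3 - <<'E'
import cv2
i=cv2.imread("pics/a_top.png"); cv2.imwrite("pics/b_top.png",cv2.resize(i[60:240,90:310],None,fx=3.5,fy=3.3,interpolation=2)[:600])
i=cv2.imread("pics/a_scene.png"); cv2.imwrite("pics/b_scene.png",cv2.resize(i[160:300,210:400],None,fx=4,fy=4,interpolation=2))
E
```

```text
(no output)
```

View pics/b_top.png

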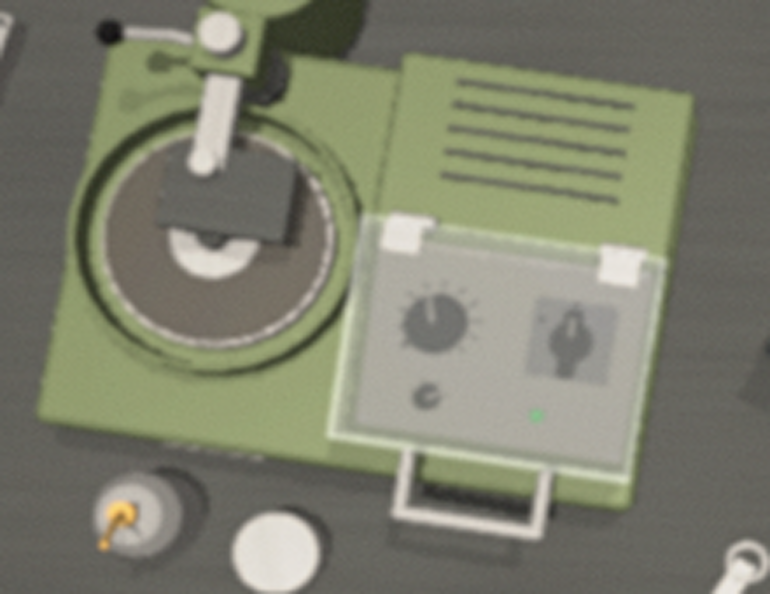

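View pics/b_scene.png

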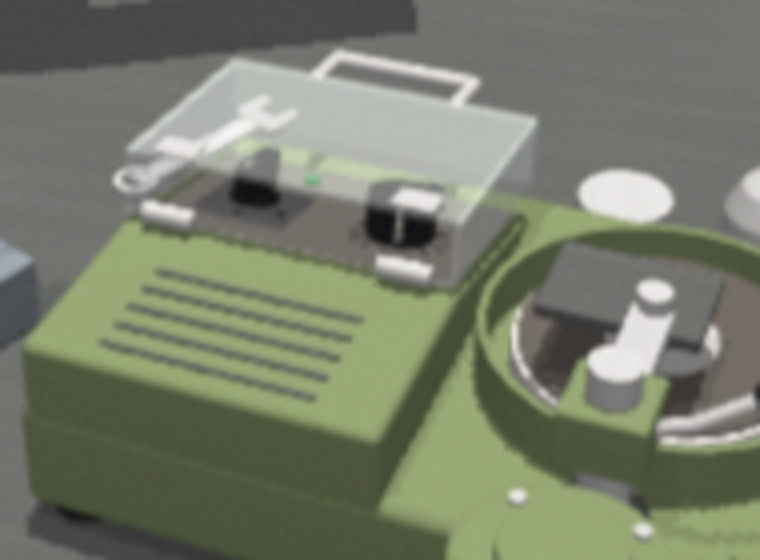

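```bash
cat > fit.py <<'E'
import numpy as np
from scipy.optimize import least_squares
T=np.load("pics/a_top.npz");S=np.load("pics/a_scene.npz")
def proj(c,p):
    P=np.linalg.inv(c["pose"]); q=P[:3,:3]@p+P[:3,3]; q=c["mtx"]@q; return q[:2]/q[2]
tc=lambda x,y:np.array([90+x/3.5,60+y/3.3]); sc=lambda x,y:np.array([210+x/4,160+y/4])
def panelT(p):
    x,y,yaw,h=p[:4]; c,s=np.cos(yaw),np.sin(yaw); G=np.array([[c,-s,0],[s,c,0],[0,0,1]])
    a=np.radians(15); R=np.array([[np.cos(a),0,-np.sin(a)],[0,1,0],[np.sin(a),0,np.cos(a)]])
    return G,np.array([x,y,0]),G@R,np.array([x,y,0])+np.array([0,0,h])
def barp(th,r=0.2,off=0.0):
    # closed: bar direction -x from hinge; height relative hinge 'off'
    return np.array([0.079-r*np.cos(th)+0*off, 0, 0.009+r*np.sin(th)])
def obs(p):
    G,g,R,o=panelT(p); th,a,yr=p[4:7]
    gr=lambda *v:g+G@np.array(v); pn=lambda *v:o+R@np.array(v)
    return [("spT",T,pn(.012,.045,.030),tc(435,322)),("swT",T,pn(.012,-.045,.031),tc(571,342)),
    ("barT",T,o+R@barp(th),tc(469,524)),("bowlT",T,gr(.02,.205,.118),tc(218,240)),
    ("ledsp_trim",T,pn(-.042,.045,.017),tc(426,396)),
    ("hrR",T,gr(a,-yr,.124),tc(692,95)),("cfR",T,gr(a-.3,-yr,.08),tc(632,507)),("cfL",T,gr(a-.3,.42-yr,.08),tc(38,418)),
    ("barS",S,o+R@barp(th),sc(409,68)),("hrR_S",S,gr(a,-yr,.124),sc(28,348)),
    ("spbaseS",S,pn(.012,.045,.0),sc(402,228)),]
if __name__=="__main__":
    f=lambda p:np.concatenate([proj(c,q)-m for _,c,q,m in obs(p)])
    r=least_squares(f,[.55,.05,-.1,.1,.1,.15,.11],loss="soft_l1")
    print(r.x.round(4)); 
    for (n,c,q,m) in obs(r.x): print(n,(proj(c,q)-m).round(1),q.round(3))
    np.save("fit.npy",r.x)
E
python3 fit.py
```

```text
[ 0.5922  0.1228 -0.1387  0.1093  0.2443  0.1976  0.0986]
spT [-0.6  0.1] [0.602 0.167 0.141]
swT [-0.4  0.2] [0.59  0.078 0.142]
barT [ 0.3 -1.4] [0.467 0.14  0.135]
bowlT [-3.8  9.1] [0.64  0.323 0.118]
ledsp_trim [-0.1 -0.2] [0.554 0.174 0.115]
hrR [ 1.  -2.1] [ 0.774 -0.002  0.124]
cfR [-1.9  0.5] [0.477 0.039 0.08 ]
cfL [-4.6  0.2] [0.535 0.455 0.08 ]
barS [-2.  -0.1] [0.467 0.14  0.135]
hrR_S [-2.5 -1.6] [ 0.774 -0.002  0.124]
spbaseS [-1.5  0.1] [0.61  0.166 0.112]
```

```bash
sed -e 's/np.array(\[0.079-r\*np.cos(th)+0\*off, 0, 0.009+r\*np.sin(th)\])/np.array([0.079-r*np.cos(th), 0, 0.009+r*np.sin(th)])/' -e 's/\[x,y,0\])+np.array(\[0,0,h\])/[x,y,0])+G@np.array([p[7],0,h])/' -e 's/\.15,\.11\]/.15,.11,0]/' fit.py > fit2.py
python3 fit2.py; sed -i 's/("bowlT",T,gr(.02,.205,.118),tc(218,240)),//' fit2.py; echo; sed 's/p\[7\],0,h/0,0,h/' fit2.py | python3 -
```

```text
[ 0.6151  0.1198 -0.1341  0.1091  0.2432  0.1751  0.0992 -0.0238]
spT [-0.7  0.5] [0.601 0.167 0.141]
swT [-0.4  0.4] [0.589 0.078 0.142]
barT [ 0.5 -1.1] [0.467 0.14  0.135]
bowlT [-2.3 -0.2] [0.662 0.32  0.118]
ledsp_trim [-0.2  0.3] [0.553 0.174 0.115]
hrR [ 0.8 -2.5] [ 0.775 -0.002  0.124]
cfR [-1.4  0.1] [0.478 0.038 0.08 ]
cfL [-4.3  0.7] [0.534 0.454 0.08 ]
barS [-2.1 -0.1] [0.467 0.14  0.135]
hrR_S [-2.5 -1.3] [ 0.775 -0.002  0.124]
spbaseS [-1.3 -0.1] [0.609 0.166 0.112]

[ 0.5916  0.1238 -0.1316  0.109   0.2439  0.1989  0.1002  0.    ]
spT [-1.   0.5] [0.601 0.168 0.141]
swT [-0.8  0.3] [0.589 0.079 0.142]
barT [ 0.3 -1.1] [0.467 0.14  0.135]
ledsp_trim [-0.4  0.3] [0.553 0.174 0.115]
hrR [ 0.7 -2.7] [ 0.776 -0.002  0.124]
cfR [-1.2  0. ] [0.478 0.038 0.08 ]
cfL [-4.1  1. ] [0.533 0.454 0.08 ]
barS [-2.  -0.1] [0.467 0.14  0.135]
hrR_S [-2.5 -1.1] [ 0.776 -0.002  0.124]
spbaseS [-1.  0.] [0.609 0.167 0.112]
```

```bash
cat > h.py <<'E'
import numpy as np, cv2
from cell import *
from scipy.spatial.transform import Rotation as Ro
from fit2 import panelT, proj
p=np.load("fit.npy")
G,g,R,o=panelT(p); yaw=p[2]
f=np.array([np.cos(yaw),np.sin(yaw),0]); Z=np.array([0,0,1.]); yv=R[:,1]
def Rbar(t):
    z=np.sin(t)*f-np.cos(t)*Z; y=np.cos(t)*f+np.sin(t)*Z
    return np.column_stack([np.cross(y,z),y,z])
def rv(M): return Ro.from_matrix(M).as_rotvec()
hinge=o+R@np.array([.079,0,.009])
def bar(th,r=.2):
    e=th-np.radians(15); return hinge+r*(-np.cos(e)*f+np.sin(e)*Z)
def tcp_for(grasp,M,d=.019): return grasp+d*M[:,2]
def shot(n,name):
    c=camera(n); cv2.imwrite(f"pics/{name}.png",c["img"][:,:,::-1]); np.savez(f"pics/{name}.npz",**c); return c
def st():
    s=get_obs(); print("t",round(s["time_s"],2),"tcp",s["tool_pos"].round(4),"F",s["ft_force"].round(1),"gap",round(s["finger_gap"],4),"q",s["joints"].round(2)); return s
E
python3 - <<'E'
from h import *
for th,t in [(.244,.35),(0,.35),(.6,.3),(1.2,.1),(1.85,0),(1.85,-.2),(1.85,.3)]:
    M=Rbar(t); b=bar(th); q=inverse_kinematics(tcp_for(b,M),rv(M)); print(th,t,b.round(3),None if q is None else np.round(q,2))
M=Rbar(.35); pre=tcp_for(bar(p[4]),M)-.10*M[:,2]
print(pre); movep(pre,rv(M)); st(); shot("wrist","c_wrist")
E
```

```text
0.244 0.35 [0.467 0.14  0.135] [ 0.37  0.32  2.2  -0.49  0.35  0.94]
0 0.35 [0.473 0.139 0.086] [ 0.36  0.44  2.2  -0.72  0.25  1.16]
0.6 0.3 [0.478 0.139 0.204] [ 0.34  0.2   2.1  -0.25  0.58  0.66]
1.2 0.1 [0.548 0.13  0.299] [ 0.23  0.23  1.77 -0.04  1.05  0.38]
1.85 0 [0.668 0.114 0.338] [ 0.15  0.42  1.41 -0.    1.31  0.28]
1.85 -0.2 [0.668 0.114 0.338] [0.13 0.51 1.27 0.05 1.55 0.25]
1.85 0.3 [0.668 0.114 0.338] [ 0.19  0.3   1.61 -0.12  0.95  0.38]
[0.43921068 0.14393973 0.21064091]
t 2.95 tcp [0.4395 0.1436 0.2107] F [ 0.5 -0.3  0.1] gap 0.088 q [ 0.41  0.09  2.18 -0.32  0.59  0.78]
```

View pics/c_wrist.png

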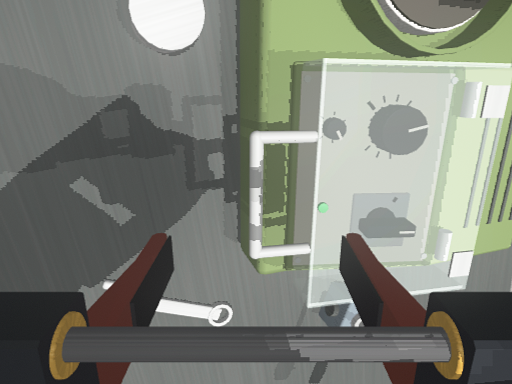

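```bash
python3 - <<'E'
from h import *
import fit2
from scipy.optimize import least_squares
W=np.load("pics/c_wrist.npz")
def obs(p):
    L=fit2.obs(p); G,g,R,o=panelT(p); b=fit2.barp(p[4])
    pn=lambda *v:o+R@np.array(v)
    ww=[("spW",W,pn(.012,.045,.030),np.array([398,130])),("trW",W,pn(-.042,.045,.017),np.array([334,128])),
     ("bLW",W,o+R@(b+[0,.045,0]),np.array([257,137])),("bRW",W,o+R@(b-[0,.045,0]),np.array([256,252]))]
    return L+ww
f_=lambda p:np.concatenate([proj(c,q)-m for _,c,q,m in obs(p)])
r=least_squares(f_,p,loss="soft_l1"); print(r.x.round(4))
for (n,c,q,m) in obs(r.x): print(n,(proj(c,q)-m).round(1),q.round(3))
np.save("fit.npy",r.x)
G,g,R,o=panelT(r.x)
for n,v in dict(spanelcorner=(.078,.1,0),llcorner=(-.078,.1,0),lr=(-.078,-.1,0),sw=(.012,-.045,.031)).items(): print(n,proj(W,o+R@np.array(v)).round(0))
E
```

```text
[ 0.6865  0.1125 -0.1375  0.0986  0.2954  0.103   0.1015 -0.094 ]
spT [-1.2  0.3] [0.603 0.169 0.131]
swT [-1.4  0.2] [0.591 0.08  0.132]
barT [-0.8 -2. ] [0.469 0.143 0.134]
ledsp_trim [-0.7 -0.2] [0.555 0.176 0.104]
hrR [ 0.9 -2.2] [ 0.775 -0.002  0.124]
cfR [-1.8  0.4] [0.477 0.039 0.08 ]
cfL [-4.5  0.4] [0.535 0.455 0.08 ]
barS [-1.2  0.5] [0.469 0.143 0.134]
hrR_S [-2.5 -1.5] [ 0.775 -0.002  0.124]
spbaseS [-0.6  4.3] [0.611 0.168 0.102]
spW [ 2.4 -0.3] [0.603 0.169 0.131]
trW [-1.2  0.2] [0.555 0.176 0.104]
bLW [-0.4  0.4] [0.475 0.187 0.134]
bRW [-0.1  0.5] [0.463 0.098 0.134]
spanelcorner [464.  63.]
llcorner [290.  61.]
lr [283. 269.]
sw [388. 229.]
```

```bash
python3 - <<'E'
import numpy as np
p=np.load("fit.npy"); print(p)
# set h to 0.1002 keeping bar position: adjust theta
p[3]=.1002; np.save("fit.npy",p)
E
python3 - <<'E'
from h import *
b=np.array([.469,.143,.134]); print(bar(p[4]),hinge)
v=hinge-b; th0=np.arctan2(-(v@Z),v@f)+np.radians(15); print("r",np.linalg.norm([v@Z,v@f]),"th0",th0,"lat",v@yv)
set_gripper(.04)
M=Rbar(.35); st()
line_to(tcp_for(b,M),rv(M),velocity=.12,force_limit=15); st()
shot("wrist","d_pre")
set_gripper(.0); st()
np.save("th0.npy",th0)
shot("wrist","d_wrist")
E
```

```text
[ 0.68652958  0.11249565 -0.13751688  0.09856352  0.29539408  0.10296492
  0.10151269 -0.09402026]
[0.46867718 0.14264432 0.13605771] [0.66667729 0.11524301 0.12934004]
r 0.199670525654333 th0 0.2851397687386355 lat -0.00039657967934194423
t 3.88 tcp [0.4392 0.144  0.2106] F [0.6 0.5 0.2] gap 0.0402 q [ 0.41  0.09  2.19 -0.32  0.59  0.78]
t 4.87 tcp [0.4755 0.1422 0.1165] F [ 0.2 -0.4  0. ] gap 0.0397 q [ 0.37  0.33  2.19 -0.5   0.36  0.95]
t 5.51 tcp [0.4739 0.1422 0.1155] F [-7.6  5.1  0.8] gap 0.0094 q [ 0.37  0.33  2.19 -0.5   0.36  0.95]
```

View pics/d_wrist.png

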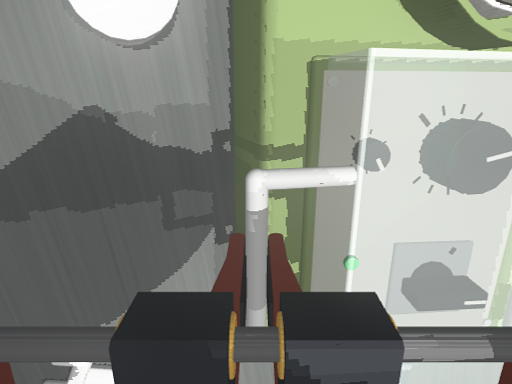

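```bash
python3 - <<'E'
from h import *
th0=float(np.load("th0.npy")); n=8
s=get_obs(); P0=s["tool_pos"]; M0=Rbar(.35); b0=P0-.019*M0[:,2]
off=b0-bar(th0); print(off)
for k in range(1,n+1):
    u=k/n; th=th0+(1.87-th0)*u; t=.35-.4*u; M=Rbar(t)
    b=bar(th)+off*(1-u)
    stop=line_to(tcp_for(b,M),rv(M),velocity=.15,force_limit=35)
    s=get_obs(); print(round(th,2),stop,s["ft_force"].round(1),round(s["time_s"],2),round(s["finger_gap"],4), (s["tool_pos"]-tcp_for(b,M)).round(4))
    if stop: break
shot("scene","e_scene")
E
```

```text
[-0.00111467  0.00042231 -0.00062639]
0.48 False [-6.6  4.5  1.3] 5.97 0.009 [-0.0013  0.0003  0.0001]
0.68 False [-13.4   8.7   6.2] 6.38 0.0092 [-0.003   0.0004 -0.0005]
0.88 False [-24.1   9.1  16.4] 6.78 0.0092 [-0.005   0.0006 -0.0006]
1.08 False [-28.    1.7  29.4] 7.19 0.0091 [-0.0042  0.0003  0.0015]
1.28 False [-17.8  -3.2  30.8] 7.6 0.009 [-0.0005 -0.0002  0.004 ]
1.47 False [-6.7 -4.6 21.7] 8.01 0.0092 [ 0.0016 -0.0006  0.004 ]
1.67 False [-1.2 -4.1 13.2] 8.42 0.0088 [ 0.0021 -0.001   0.0029]
1.87 False [ 1.9 -3.4  7.5] 8.82 0.0091 [ 0.002  -0.0012  0.0016]
```

View pics/e_scene.png

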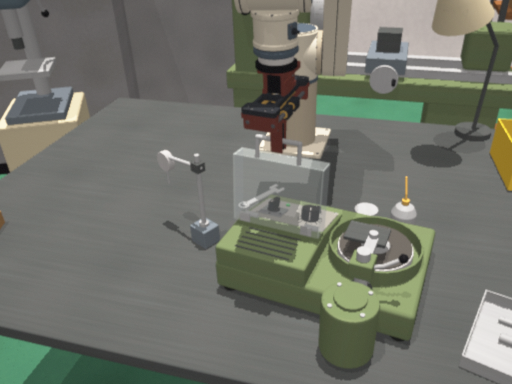

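```bash
cat >> h.py <<'E'
def Rd(phi,back=0.0):
    # phi anticlockwise about panel normal (rad)
    M=np.column_stack([-R[:,0],R[:,1],-R[:,2]])
    return Ro.from_rotvec(phi*R[:,2]).as_matrix()@M
def pn(*v): return o+R@np.array(v)
E
python3 - <<'E'
from h import *
for ph in [-.45,0,.45]:
  for z in [.012,.2]:
    q=inverse_kinematics(pn(.012,.045,z),rv(Rd(ph))); print(ph,z,None if q is None else np.round(q,2))
s=get_obs(); M=Ro.from_rotvec(s["orientation"]).as_matrix()
set_gripper(.036); line_to(s["tool_pos"]-.06*M[:,2],velocity=.15); st()
movep(pn(-.0,.0,.2),rv(Rd(0))); st()
shot("wrist","f_wrist"); shot("top","f_top")
E
```

```text
-0.45 0.012 [ 0.31  0.49  1.85 -0.21  0.57 -0.51]
-0.45 0.2 [ 0.35  0.19  1.81 -0.15  0.92 -0.56]
0 0.012 [ 0.31  0.49  1.85 -0.21  0.57 -0.96]
0 0.2 [ 0.35  0.19  1.81 -0.15  0.92 -1.01]
0.45 0.012 [ 0.31  0.49  1.85 -0.21  0.57 -1.41]
0.45 0.2 [ 0.35  0.19  1.81 -0.15  0.92 -1.46]
t 10.05 tcp [0.6773 0.1128 0.3713] F [-0.  -1.  -0.9] gap 0.0358 q [0.14 0.43 1.29 0.01 1.48 0.28]
t 11.28 tcp [0.5425 0.1325 0.2933] F [ 1.1 -0.6 -0.5] gap 0.0362 q [ 0.28  0.14  1.87 -0.13  0.89 -1.08]
```

View pics/f_wrist.png

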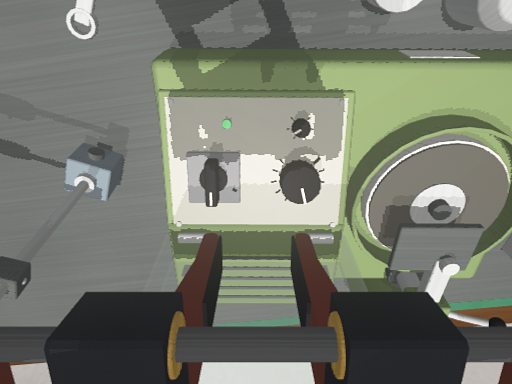

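View pics/f_top.png

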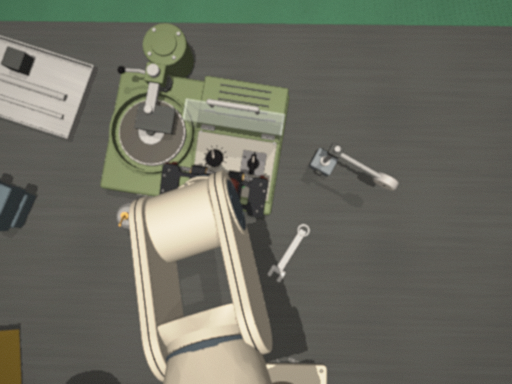

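```bash
python3 - <<'E'
import cv2
i=cv2.imread("pics/f_wrist.png"); cv2.imwrite("pics/f_crop.png",cv2.resize(i[85:245,155:365],None,fx=3.7,fy=3.7,interpolation=2))
from h import *
W=np.load("pics/f_wrist.npz")
for n,v in dict(sp=(.012,.045,.03),spb=(.012,.045,0),sw=(.012,-.045,.031),tr=(-.042,.045,.017),ul=(.078,.1,0),ll=(-.078,.1,0),lr=(-.078,-.1,0),ur=(.078,-.1,0),swplate=(-.016,-.045-.028,.004),swp2=(-.016,-.045+.028,.004)).items():
    u=proj(W,pn(*v)); print(n,u.round(1),((u-[155,85])*3.7).round(0))
E
```

```text
sp [301.3 183.2] [541. 363.]
spb [297.8 175.5] [528. 335.]
sw [211.2 183.5] [208. 365.]
tr [301.8 127. ] [543. 156.]
ul [343.8 231.4] [699. 542.]
ll [355.8  88.7] [743.  14.]
lr [156.7  88.9] [ 6. 14.]
ur [168.8 231.6] [ 51. 542.]
swplate [186.6 150.7] [117. 243.]
swp2 [240.  150.7] [315. 243.]
```

View pics/f_crop.png

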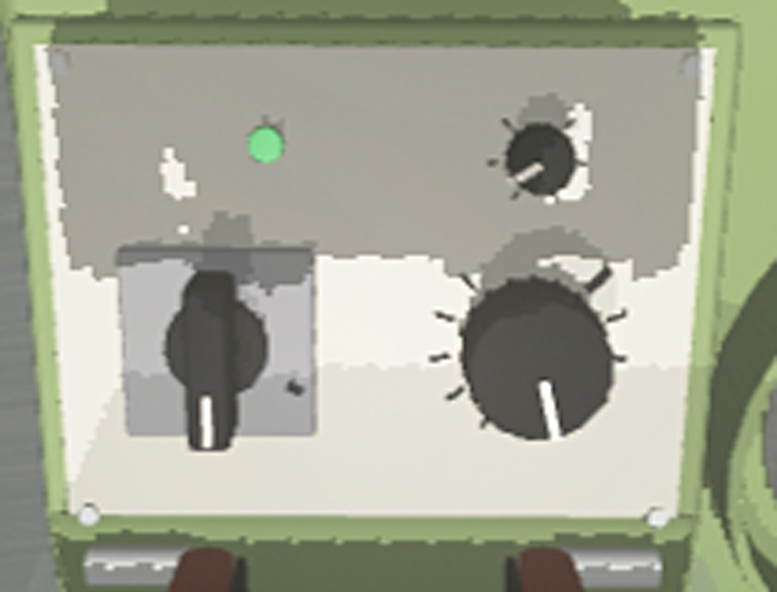

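```bash
python3 - <<'E'
from h import *
D=np.radians
set_gripper(.054)
A=rv(Rd(D(-24)))
movep(pn(.012,.0445,.06),A)
hit=line_to(pn(.012,.0445,.013),A,velocity=.1,force_limit=10); s=st(); print(hit)
if hit: raise SystemExit
set_gripper(0.0); s=st(); print("expected gap .040")
q=s["joints"].copy(); q[5]-=D(48); goto_joints(q); s=st(); print(s["moment"].round(2))
shot("wrist","g_wrist")
E
```

```text
t 13.14 tcp [0.6078 0.1683 0.1161] F [-0.9 -0.1 -0.4] gap 0.0541 q [ 0.31  0.49  1.85 -0.21  0.57 -0.55]
False
t 13.53 tcp [0.6078 0.1683 0.1165] F [-1.  -1.5  4.8] gap 0.0394 q [ 0.31  0.49  1.85 -0.21  0.57 -0.55]
expected gap .040
t 14.34 tcp [0.6078 0.1685 0.1166] F [-1.5  0.6  1.2] gap 0.0395 q [ 0.31  0.49  1.85 -0.21  0.57 -1.38]
[0.12 0.06 0.08]
```

View pics/g_wrist.png

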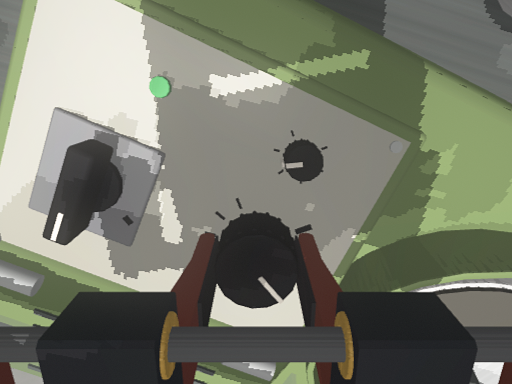

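```bash
python3 - <<'E'
from h import *
D=np.radians
q=get_obs()["joints"].copy(); q0=q.copy()
lo=q0[5]+D(48); hi=q0[5]
def j6(v): 
    a=q0.copy(); a[5]=v; goto_joints(a)
set_gripper(.054); j6(lo); set_gripper(0); j6(hi); s=st()
set_gripper(.054); j6(hi+D(36)); set_gripper(0); s=st(); 
for v in (hi+D(10),hi+D(5),hi,hi-D(2)): j6(v); s=get_obs(); print(s["moment"].round(2),s["joints"][5].round(3)-v.round(3),s["joint_efforts"][5].round(2))
st(); shot("wrist","h_wrist")
E
```

```text
t 16.87 tcp [0.6078 0.1685 0.1166] F [-0.3 -0.2  0.7] gap 0.0394 q [ 0.31  0.49  1.85 -0.21  0.57 -1.38]
t 18.36 tcp [0.6078 0.1684 0.1166] F [ 0.1 -1.1  0.4] gap 0.04 q [ 0.31  0.49  1.85 -0.21  0.57 -0.75]
[ 0.11  0.05 -0.45] 0.0029999999999998916 -0.55
[ 0.15  0.08 -0.3 ] 0.0040000000000000036 -0.59
[ 0.12 -0.02 -0.3 ] 0.0040000000000000036 -0.54
[ 0.19 -0.12 -0.49] 0.0020000000000000018 -0.62
t 19.62 tcp [0.6079 0.1685 0.1165] F [ 0.8  0.2 -2.2] gap 0.0396 q [ 0.31  0.49  1.85 -0.21  0.57 -1.41]
```

View pics/h_wrist.png

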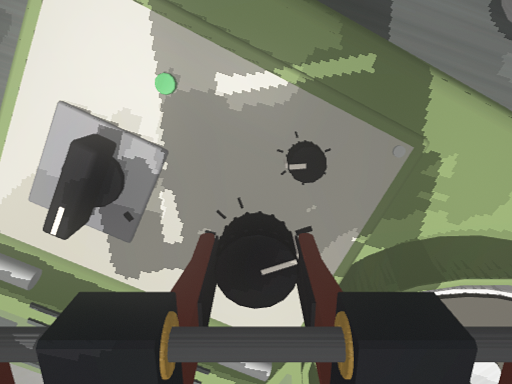

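```bash
python3 - <<'E'
from h import *
set_gripper(.054)
A=rv(Rd(0)); s=get_obs()
line_to(pn(.012,.0445,.06),velocity=.12)
movep(pn(0,-.03,.17),A); st()
c=shot("wrist","i_wrist")
i=cv2.imread("pics/i_wrist.png"); cv2.imwrite("pics/i_crop.png",cv2.resize(i[60:245,120:420],None,fx=2.6,fy=2.6,interpolation=2))
set_gripper(0)
E
```

```text
t 21.25 tcp [0.5458 0.1017 0.2637] F [-0.4 -0.3  0.9] gap 0.0539 q [ 0.21  0.17  1.91 -0.12  0.82 -1.15]
```

View pics/i_crop.png

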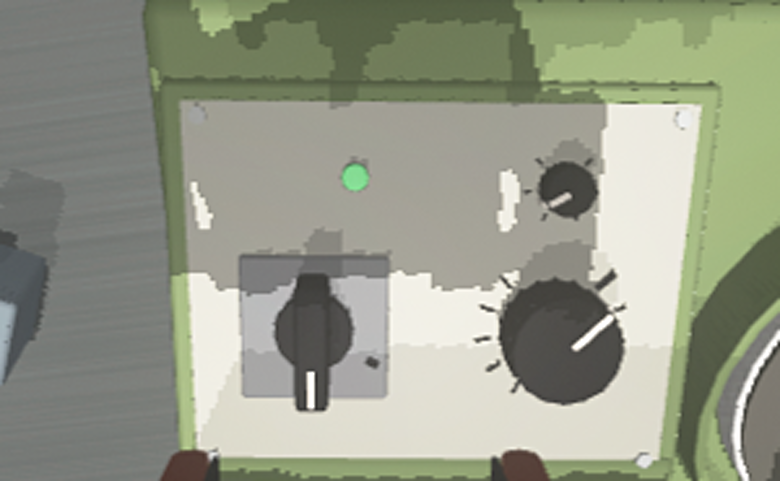

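```bash
python3 - <<'E'
from h import *
W=np.load("pics/i_wrist.npz")
for a in (0,120,125,130,135,140):
    r=np.radians(a); 
    P=[proj(W,pn(.012+d*np.cos(r),.045+d*np.sin(r),.03)) for d in (.005,.019)]
    print(a,[((x-[120,60])*2.6).round(0) for x in P], np.degrees(np.arctan2(*(P[1]-P[0])[[0,1]])).round(1))
print(((proj(W,pn(.012,.045,.03))-[120,60])*2.6))
E
```

```text
0 [array([566., 359.]), array([563., 396.])] -4.5
120 [array([580., 339.]), array([617., 320.])] 117.7
125 [array([580., 338.]), array([614., 316.])] 122.3
130 [array([579., 337.]), array([612., 313.])] 126.9
135 [array([578., 336.]), array([609., 309.])] 131.5
140 [array([577., 336.]), array([606., 306.])] 136.1
[567.39084838 346.05340217]
```

```bash
python3 - <<'E'
from h import *
A=rv(Rd(0)); z=.014
def pt(al,ex=0):
    a=np.radians(al); d=.006+.0135*np.cos(a)+.010*np.sin(a)+ex; r=.014
    return pn(.012-r*np.cos(a)-d*np.sin(a), -.045-r*np.sin(a)+d*np.cos(a), z)
st()
up=R[:,2]*.04
movep(pt(0,.006)+up,A)
print(line_to(pt(0,.006),A,velocity=.1,force_limit=8)); s=st()
for al in (8,20,32,44,54,60,66,72):
    h=line_to(pt(al),A,velocity=.06,force_limit=14); s=get_obs(); F=R.T@s["ft_force"]; print(al,h,F.round(1),s["moment"].round(2),(R.T@(s["tool_pos"]-pt(al))).round(4)); 
    if h and al>50: break
st(); shot("wrist","j_wrist")
E
```

```text
t 22.22 tcp [0.5457 0.1017 0.2645] F [-0.2 -0.1 -0.6] gap 0.0004 q [ 0.21  0.17  1.91 -0.12  0.82 -1.15]
False
t 23.31 tcp [0.5855 0.1069 0.1138] F [-0.3  0.5 -0.8] gap 0.0005 q [ 0.21  0.45  1.94 -0.18  0.51 -1.08]
8 False [ 0.2 -0.3 -0.2] [ 0.02 -0.01  0.04] [ 0.     -0.0004  0.0005]
20 False [ 0.2  0.3 -0.2] [ 0.05 -0.01  0.06] [-0.0004 -0.0002  0.    ]
32 False [ 2.7  4.9 -1.4] [ 0.59 -0.48  0.23] [0.0011 0.0006 0.0003]
44 False [0.7 5.1 0.4] [ 0.72 -0.18  0.27] [0.0003 0.0004 0.0002]
54 False [-1.   1.8  0.7] [0.39 0.07 0.06] [-0.0005 -0.0002 -0.0001]
60 False [-1.4  2.1 -0. ] [0.54 0.12 0.19] [-0.0004 -0.0001 -0.0001]
66 False [-2.7  7.8  0.9] [1.29 0.37 0.33] [-0.0008  0.0004 -0.0002]
72 False [-10.4  21.4   2. ] [3.78 1.06 1.08] [-0.0022  0.0023 -0.0002]
t 25.33 tcp [0.5704 0.0782 0.1101] F [-7.5 22.7 -0.7] gap 0.0004 q [ 0.15  0.43  1.98 -0.15  0.48 -1.15]
```

View pics/j_wrist.png

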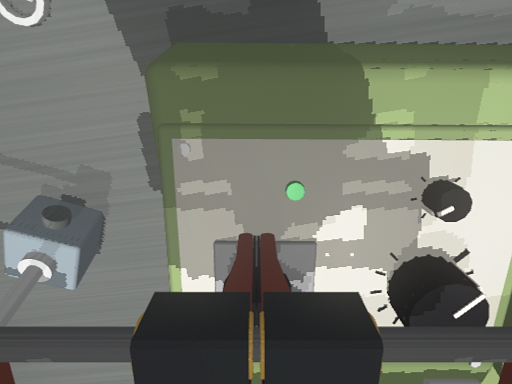

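```bash
python3 - <<'E'
from h import *
A=rv(Rd(0)); s=get_obs()
P=s["tool_pos"]+R@np.array([-.008,.004,0]); line_to(P,A,velocity=.08)
line_to(P+R@np.array([0,0,.06]),A,velocity=.15)
movep(pn(0,-.03,.17),A); st()
shot("wrist","k_wrist")
i=cv2.imread("pics/k_wrist.png"); cv2.imwrite("pics/k_crop.png",cv2.resize(i[60:245,120:420],None,fx=2.6,fy=2.6,interpolation=2))
W=np.load("pics/k_wrist.npz")
for a in (0,50,55,60):
    r=np.radians(a); P=[proj(W,pn(.012+d*np.cos(r),-.045+d*np.sin(r),.031)) for d in (-.02,.02)]; print(a,[((x-[120,60])*2.6).round(0) for x in P],np.degrees(np.arctan2(*(P[1]-P[0]))).round(1))
E
```

```text
t 26.72 tcp [0.5457 0.1017 0.2642] F [ 0.1 -0.1 -0.7] gap 0.0004 q [ 0.21  0.17  1.91 -0.12  0.82 -1.15]
0 [array([311., 290.]), array([313., 399.])] 0.8
50 [array([267., 310.]), array([355., 380.])] 51.6
55 [array([264., 314.]), array([358., 376.])] 56.5
60 [array([262., 318.]), array([361., 372.])] 61.3
```

View pics/k_crop.png

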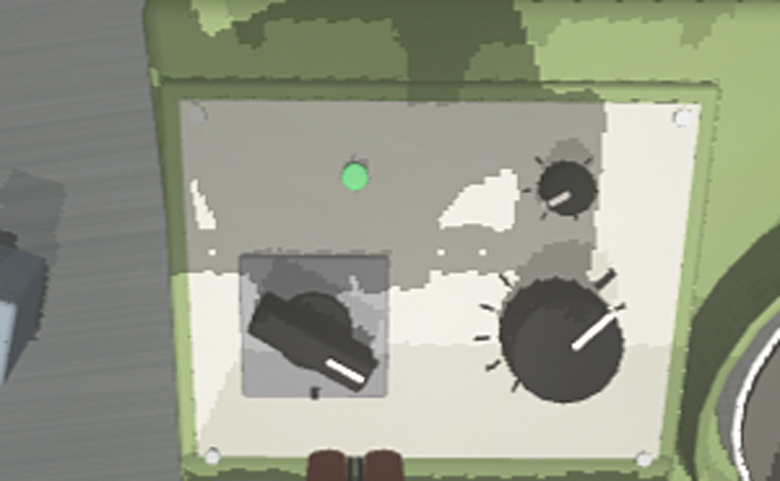

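```bash
cat > arc.py <<'E'
from h import *
from scipy.optimize import least_squares
th0=float(np.load("th0.npy")); off=np.array([-0.00111467,0.00042231,-0.00062639])
dev=np.array([[-0.0013,.0003,.0001],[-.003,.0004,-.0005],[-.005,.0006,-.0006],[-.0042,.0003,.0015],[-.0005,-.0002,.004],[.0016,-.0006,.004],[.0021,-.001,.0029],[.002,-.0012,.0016]])
pts=[]
pts.append(bar(th0)+off)
for k in range(1,9):
    u=k/8; pts.append(bar(th0+(1.87-th0)*u)+off*(1-u)+dev[k-1])
pts=np.array(pts); X=(pts-hinge)@f; Y=(pts-hinge)@Z
r=least_squares(lambda c:np.hypot(X-c[0],Y-c[1])-c[2],[0,0,.2])
E
python3 - <<'E'
from arc import *
print(r.x.round(4),(r.fun*1000).round(1)); c=r.x
print(np.degrees(np.arctan2(Y-c[1],-(X-c[0]))).round(1))
E
```

```text
[-0.0058  0.0064  0.1954] [-0.  -0.1 -0.   0.4  0.1 -0.2 -0.2 -0.1  0.2]
[-0.7 10.9 22.3 33.6 45.9 58.9 71.1 82.9 94.5]
```

```bash
python3 - <<'E'
from arc import *
c=r.x; H=hinge+c[0]*f+c[1]*Z
def bp(e): 
    return H+c[2]*(-np.cos(e)*f+np.sin(e)*Z)
M=Rbar(-.05); top=np.array([.6773,.1128,.3713])
movep(pn(0,0,.2),rv(Rd(0))); set_gripper(.036)
movep(top+.02*Z,rv(M)); st()
print(line_to(top+.06*M[:,2],rv(M),velocity=.12,force_limit=10)); set_gripper(0); s=st()
e0=np.radians(94.5); e1=np.radians(2); off=s["tool_pos"]-.019*M[:,2]-bp(e0); print(off.round(4))
n=9
for k in range(1,n+1):
    u=k/n; e=e0+(e1-e0)*u; M=Rbar(-.05+.4*u)
    h=line_to(tcp_for(bp(e)+off*(1-u),M),rv(M),velocity=.15,force_limit=30); s=get_obs(); print(round(np.degrees(e)),h,s["ft_force"].round(1),round(s["finger_gap"],4))
    if h: break
st(); shot("scene","l_scene")
E
```

```text
t 29.02 tcp [0.6768 0.1129 0.3908] F [-0.1 -0.1 -0.2] gap 0.0362 q [0.14 0.41 1.26 0.01 1.52 0.28]
False
t 30.38 tcp [0.6745 0.1132 0.3118] F [ 0.6 -0.5  2.2] gap 0.0095 q [0.14 0.46 1.37 0.01 1.36 0.28]
[-0.0007 -0.0009  0.0002]
84 False [-1.4  0.  -2.1] 0.009
74 False [-0.1  2.1 -6. ] 0.0092
64 False [ 0.9  3.2 -6.4] 0.009
53 False [ 2.2  4.4 -6.4] 0.0092
43 False [ 4.   3.9 -6.1] 0.0095
33 True [ 1.4  2.1 -6.9] 0.0089
t 32.46 tcp [0.5139 0.1366 0.239 ] F [ 1.4  2.1 -6.9] gap 0.0089 q [ 0.28  0.19  1.94 -0.1   0.84  0.48]
```

View pics/l_scene.png

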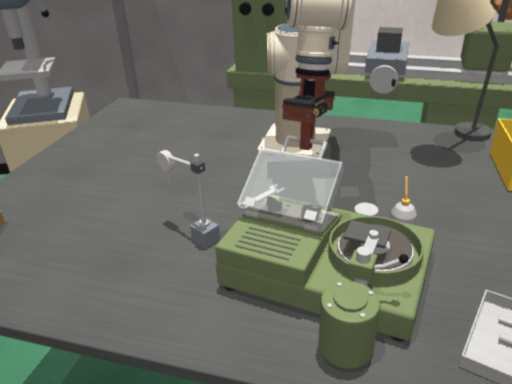

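```bash
python3 - <<'E'
from h import *
shot("wrist","m_wrist"); s=st(); print(s["orientation"],s["moment"])
E
```

```text
t 32.56 tcp [0.5152 0.1364 0.2406] F [-2.1  1.9 -3.1] gap 0.0091 q [ 0.28  0.19  1.93 -0.1   0.85  0.48]
[2.25607229 1.96430512 0.18848882] [0.41341797 0.57999537 0.03039214]
```

View pics/m_wrist.png

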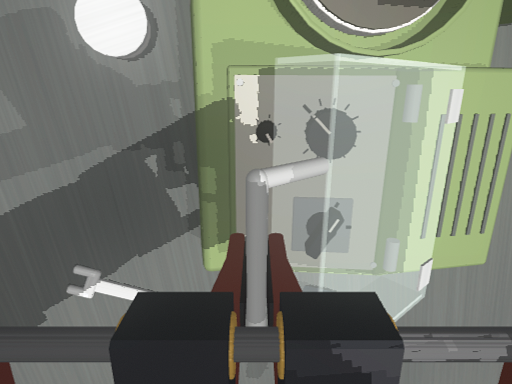

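```bash
python3 - <<'E'
from arc import *
c=r.x; H=hinge+c[0]*f+c[1]*Z
bp=lambda e: H+c[2]*(-np.cos(e)*f+np.sin(e)*Z)
s=get_obs(); M=Ro.from_rotvec(s["orientation"]).as_matrix(); b=s["tool_pos"]-.019*M[:,2]; d=b-H
ec=np.arctan2(d@Z,-(d@f)); t=np.arcsin(M[:,2]@f); off=b-bp(ec); print(np.degrees(ec),t,off.round(4))
e1=np.radians(3); n=4
for k in range(1,n+1):
    u=k/n; e=ec+(e1-ec)*u; M=Rbar(t+(.35-t)*u)
    h=line_to(tcp_for(bp(e)+off*(1-u),M),rv(M),velocity=.1,force_limit=30); s=get_obs(); print(round(np.degrees(e)),h,s["ft_force"].round(1),round(s["finger_gap"],4))
    if h: break
st()
E
```

```text
39.30884225154457 0.19138594754415228 [ 0.0004  0.0001 -0.0003]
30 False [-3.1  3.  -0.3] 0.0091
21 False [-0.8  4.3 -1.8] 0.0093
12 False [-0.8  4.7 -3. ] 0.0091
3 False [-1.5  6.2 -2.1] 0.0092
t 34.38 tcp [0.4747 0.1421 0.1285] F [-1.5  6.2 -2.1] gap 0.0092 q [ 0.37  0.3   2.18 -0.46  0.39  0.91]
```

```bash
python3 - <<'E'
from arc import *
c=r.x; H=hinge+c[0]*f+c[1]*Z
bp=lambda e: H+c[2]*(-np.cos(e)*f+np.sin(e)*Z)
s=get_obs(); M=Ro.from_rotvec(s["orientation"]).as_matrix()
set_gripper(.036); line_to(s["tool_pos"]-.06*M[:,2],velocity=.15); set_gripper(0)
M=Rbar(.1); A=rv(M); b0=bp(np.radians(3)); b1=bp(np.radians(-15))
movep(b0+.02*Z,A); st()
print(b0.round(4),b1.round(4))
h=line_to(b1-.003*f-.012*Z,A,velocity=.06,force_limit=15); s=st(); print(h)
shot("scene","n_scene"); shot("wrist","n_wrist")
E
```

```text
t 36.67 tcp [0.4678 0.142  0.1655] F [0.  1.1 0.2] gap 0.0004 q [ 0.3   0.27  2.03 -0.06  0.75  0.48]
[0.4677 0.1428 0.146 ] [0.474  0.1419 0.0852]
t 37.58 tcp [0.4699 0.1426 0.1161] F [-6.7 -1.3 21.5] gap 0.0007 q [ 0.3   0.36  2.05 -0.07  0.63  0.49]
True
```

View pics/n_wrist.png

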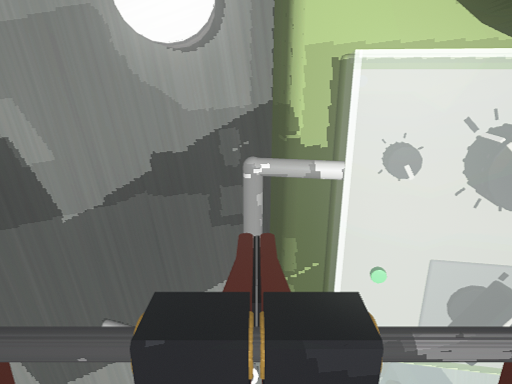

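View pics/n_scene.png

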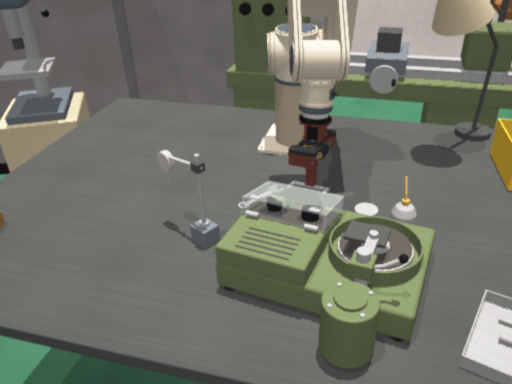

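```bash
python3 - <<'E'
from h import *
s=st(); P=s["tool_pos"]
h=line_to(P-.006*Z,velocity=.03,force_limit=10); s=st(); print(h)
shot("scene","o_scene")
S=np.load("pics/o_scene.npz")
i=cv2.imread("pics/o_scene.png"); cv2.imwrite("pics/o_crop.png",cv2.resize(i[160:260,220:370],None,fx=5.2,fy=5.2,interpolation=2))
for th in (0,.04,.08,.13,.3):
    def hp(x,y,z):  # closed coords in panel frame -> rotated
        X=x-.079; Zz=z-.009; cth,sth=np.cos(th),np.sin(th)
        return pn(.079+X*cth+Zz*sth, y, .009-X*sth+Zz*cth)
    print(th,[((proj(S,hp(*v))-[220,160])*5.2).round(0) for v in ((-.075,-.098,.04),(-.075,.098,.04),(0.075,-.098,.04),(.075,.098,.04),(-.119,0,.037),(-.119,0,.009))])
E
```

```text
t 37.67 tcp [0.4698 0.1426 0.1162] F [-6.  -1.1 18.7] gap 0.0007 q [ 0.3   0.36  2.06 -0.07  0.63  0.49]
t 37.88 tcp [0.47   0.1426 0.1159] F [-8.7 -2.6 26.5] gap 0.0008 q [ 0.3   0.36  2.05 -0.07  0.63  0.49]
True
0 [array([253., 122.]), array([645., 201.]), array([121., 205.]), array([554., 300.]), array([471., 144.]), array([465., 198.])]
0.04 [array([253., 111.]), array([646., 190.]), array([119., 206.]), array([553., 301.]), array([472., 129.]), array([466., 183.])]
0.08 [array([253., 100.]), array([647., 178.]), array([118., 206.]), array([552., 301.]), array([473., 115.]), array([468., 168.])]
0.13 [array([252.,  86.]), array([648., 164.]), array([117., 207.]), array([551., 302.]), array([473.,  97.]), array([469., 149.])]
0.3 [array([248.,  42.]), array([649., 118.]), array([111., 211.]), array([548., 308.]), array([473.,  38.]), array([472.,  88.])]
```

View pics/o_crop.png

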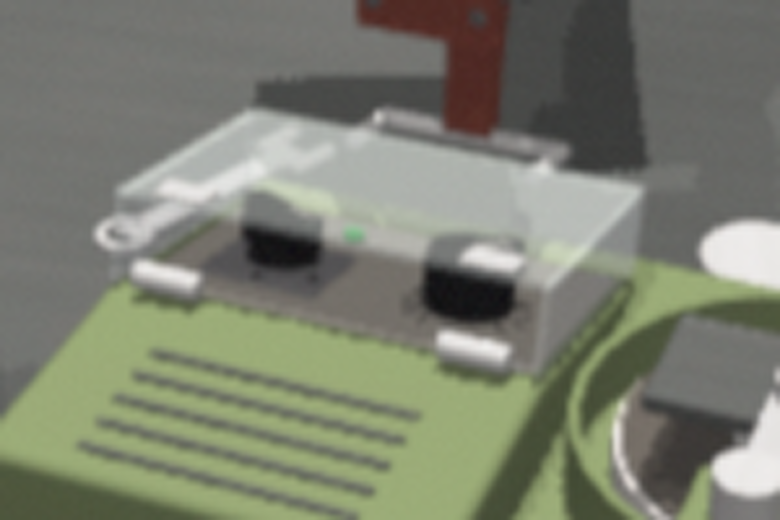

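```bash
python3 - <<'E'
from h import *
s=get_obs(); line_to(s["tool_pos"]+.08*Z-.03*f,velocity=.12); 
movep(np.array([.40,-.25,.35]),rv(Rbar(0))); st()
shot("scene","p_scene"); c=shot("top","p_top")
a=cv2.imread("pics/a_top.png"); b=cv2.imread("pics/p_top.png")
cv2.imwrite("pics/p_both.png",np.vstack([cv2.resize(x[60:300,90:410],None,fx=1.25,fy=1.25) for x in (a,b)]))
E
```

```text
t 40.38 tcp [ 0.4001 -0.2493  0.3494] F [-0.2  0.6 -0.6] gap 0.0009 q [-0.58  0.05  1.81  0.    1.28 -0.45]
```

View pics/p_both.png

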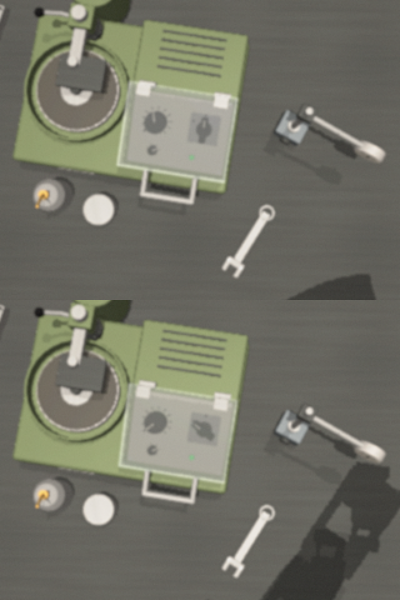

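View pics/p_scene.png

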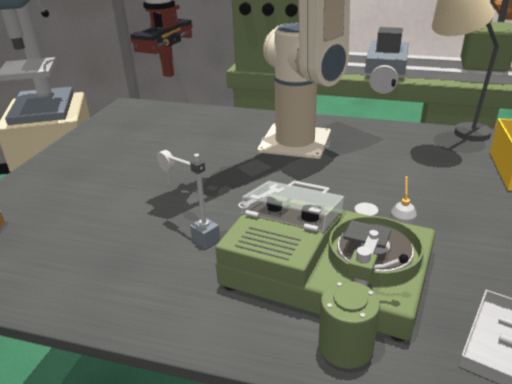

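```bash
python3 -c "
from cell import *
hold(.3); close_job(); print(get_obs()['time_s'])"
```

```text
the job is handed in; nothing more can be done
the job is handed in; nothing more can be done
```

The grinder is shut down and the job is handed in, at about 41 s of the 72 s allowed. I raised the cover, turned the speed dial anticlockwise to its stop in three grips, pushed the main switch to its off stop, then closed the cover.

- **Speed dial:** the pointer measured about 135° anticlockwise from straight up, which is the off end. The torque rose at the stop.
- **Main switch:** the bar measured about 61° anticlockwise, against 60° expected, with about 24 N against the stop. The panel's green lamp stayed lit throughout.
- **Cover shut:** pressing on the pull bar met a rigid stop, moving 0.3 mm for 8 N more. The picture matches the shut position to within a few pixels.
- **Surroundings:** the trim dial shows the same setting. The oil can, tin, spanner and stand sit where they did in the first top picture.

Two readings disagreed:

- **Raised angle:** the bar's path suggests about 1.78 rad of opening rather than 1.85. I felt no clear end stop, so the cover may have stopped slightly short of fully raised.
- **Force stop while closing:** a 30 N force limit stopped one move early. The force was small right afterwards, the pictures showed no contact, and I carried on more slowly.

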